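Set the rod gauge to its middle stop and slide the glass rod up to it

ROBOT

A 6-joint arm with a two-finger parallel gripper is mounted at the origin on the work surface. World frame = base frame: x ahead of the robot, y to its left, z up, the work surface at z = 0. Lengths are in m, angles in rad, forces in N, time in s.
With the tool pointing down it reaches from about 0.25 to 0.725 m from the base axis. Payload 9.7 kg.
Tool frame: the origin (TCP) lies between the finger pads; the fingertips stand manip.tcp_to_tips ahead of it and the grasp point (between the pads) lies 11 mm behind it (manip.tcp_to_tips is the distance from the TCP to the fingertips, in m); z points along the fingers, x is the direction in which the jaws open and shut, and the axes are right-handed (so a half turn about z gives the same grasp; the last joint's range is limited). The gripper opens to 85 mm and grips with 20 to 120 N. Pads are 22 mm wide; open, the fingers measure 114 mm over their backs; the gripper's body (76 mm by 85 mm) begins 54 mm behind the grasp point. The pads swing forward as they close: fully open they stand 13 mm farther back than shut.
Start: joints at [1.339, 0.087, 0.176, 1.66, 0, 1.571], TCP at [0.126, 0.535, 0.239] pointing down, gripper open.
Joint ranges: [-3.13, 3.13], [-0.85, 1.81], [-1.15, 1.24], [-2.2, 2.28], [-1.44, 1.52], [-3.14, 3.14]. Speed limits (rad/s): [2.22, 2.22, 2.57, 3.14, 3.14, 3.14].

INTERFACE

Orientations are given as a unit quaternion [x, y, z, w].
In Python, from rig import sensors, vision, ticket, manip gives the robot as it stands. The module is installed in compiled form; this text tells all that it offers.
- The arm moves only by the tool play_rows, never from a script. Its argument "steps" is a list of rows, each an object of numbers: "hand": the opening in per cent of the stroke, from 0 (shut) to 100 (fully open); "dx", "dy", "dz": the shift along the world's x, y, z in mm; "roll": the turn about the world's z in rad. In form: [{"hand": .., "dx": .., "dy": .., "dz": .., "roll": ..}, ...]. A call has 1 to 10 rows; each row is the pose to reach, as a shift and turn from the pose measured when the call began; what a row does not reach only later rows make up. A row lasts 1/10 s, in which the tool goes at most 50 mm and 8.59 degrees, less where a joint would pass 70% of its speed; a pose out of reach is approached as far as the arm can. A call with a gripper value outside its range is refused whole. The fingers move at their own pace and stop on an object; "grip_force" is the grip in N (left out, the last holds). Time passes only in rows, so rows that repeat a pose let the fingers close. It gives the time, the measured TCP pose, the force and the opening at its end, in the units of the state.
- sensors.read_state(): the state, without advancing time (a new reading comes with each control period).
- vision.read_camera(name): name is "scene" or "top"; returns (picture, depth): 384x512x3 uint8, red, green, blue; 384x512 float32, m along the optical axis (not along the pixel's ray), 0 where there is no reading.
- vision.get_calibration(name): a dict with "fx", "fy", "cx", "cy" (pixels), "k1" (the pictures are not rectified: a ray, as slopes to the right and down, at radius r is drawn at 1 + k1 r^2 times it, then the intrinsics apply), "pose" (4x4, takes a point from camera to world coordinates). Camera axes: x right, y up, looking along -z (the intrinsics and any distortion apply to the point x, -y, -z); pixel columns grow to the right and rows downward; lengths in m; the calibration is good to about 2 mm. A picture is of the moment at which its call begins. get_calibration takes no time and is no camera call.
- ticket.finish_job(): hands the job in, once; it reports no verdict.
The state is a dict: "t": time; "joints": joint angles; "joint_velocities": joint speeds; "joint_torque": joint torques, N m; "position": TCP position; "eef_rot": TCP orientation; "wrist_force": force on the tool from outside, world axes, zero at the start; "torque": the same for the moment, N m; "finger_gap": finger opening in m.
Only numpy, scipy, OpenCV 4.12 (cv2) and the standard library are available. Lean on these libraries where they do the work, as an engineer would, in place of code of your own. Each camera call takes 0.05 s, during which the arm holds its last target.

TASK

On the glass-working bench, set the rod gauge to its middle position: push the sprung slide (it has an upright tab for this) right back to the end of its travel, then let it spring back until its stop pin catches and it stays at mid travel. Then gently push the thick glass rod along its groove, from its rear end, until its front end rests against the slide's stop plate, leaving the slide caught in mid position. Nothing is to be picked up: do not lift the rod out of its groove or drive the slide back with the rod, and leave everything else on the bench where it is.

Things in the scene. Friction and masses are not known exactly. Their poses are not given: they have to be found in the camera images.
- gauge: Rod gauge, fixed to the bench: dark steel base plate 335 x 140 mm, 10 mm thick, with groove and slide. Origin on the table, on the groove's centre line, below the stop plate's near face when the slide is home. x: level, along the groove, the direction in which slide and rod are pushed; y level, to the left of x; z up. Base plate spans x -195 to 140, y -75 to 65 mm.
- groove_end (a point): Middle of the open rear end of the V-groove, 12 mm above the table at the V's bottom. The groove (45 degree walls, rims 21 mm above the table, 43 mm wide over its flanks) runs from here 176 mm along gauge +x at gauge y = 0. Axes as gauge.
- catch (a point): Middle of the sprung brass catch bar (pawl), 50 mm long, 7 mm thick, top 40 mm above the table, on the slide's +y side. The slide's upright stop pin slips past it and is then held by its end. Need not be touched.
- slide (a joint): Travel of the aluminium slide along gauge +x, m: 0 = home (start), 0.060 = end of travel (hard stop). A damped spring drives it back to 0: 2.7 N at 0, 4.6 N at mid, 6.3 N at the end, plus 2 N if pushed at 50 mm/s. Once beyond about 0.035 and let go, it comes back until the catch holds it at mid position, about 0.032; let go earlier it returns to 0.
- tab_face (a point): Centre, 52 mm above the table, of the near (-x) face of the slide's upright push tab (aluminium, 34 mm wide along gauge y, 8 mm thick, 18 to 70 mm above the table); moves with the slide. The face is square to gauge x, 55 mm to the -y side of the groove. The space before it (-x) is free down to the 10 mm base plate. Axes as gauge.
- stop_face (a point): Point on the near (-x) face of the slide's stop plate where the rod's axis meets it, 23 mm above the table; moves with the slide. The plate is 34 mm wide and reaches from 14 to 50 mm above the table. Axes as gauge.
- rod: Thick clear green glass rod, 16 mm in diameter, 120 mm long, about 0.05 kg, lying loose in the groove. Origin at its centre, on its axis, 23.3 mm above the table; x along the rod towards the stop plate. Its top is 31 mm above the table, 10 mm above the groove's rims. Slides with under 1 N.
- rod_front (a point): Centre of the rod's front end (towards the stop plate).
- rod_rear (a point): Centre of the rod's rear end, the end to push: a square face 16 mm across; its part more than 21 mm above the table is clear of the groove's rims, which run on behind it. Nothing else lies in the groove.
- carbon_block: black carbon block, 50 x 35 x 22 mm, beside the gauge (leave alone)
- tweezers: steel tweezers lying flat, 146 mm long, 6 mm high (leave alone)
- frit_jar: small closed glass jar with black lid, 44 mm across, 55 mm high (leave alone)
- dish: shallow round steel dish, 68 mm across, 25 mm high (leave alone)
- paddle: flat black paddle with wooden handle, 200 mm long, lying beyond the slide's end of the gauge (leave alone)
- lighter: red plastic lighter, 80 x 25 x 13 mm, lying beyond the open rear end of the groove (leave alone)
- mug: white ceramic mug, 80 mm across, 90 mm high, off to one side (leave alone)
Mind the look-alikes: they are no part of the job. Of the things that look like the rod, the middle-sized one is meant.

How it is judged:
On the way, in this order (a step that is already met when the one before it is completed fails the run):
1. the slide is pushed right back, beyond 48 of its 60 mm (value of joint slide above 0.048 m).
2. the slide is let go and stays caught at mid position (value of joint slide between 0.027 and 0.036 m and contact force between the fingers and gauge below 0.1 N), for 0.3 s.
At the end, for the whole second after the job is handed in: The slide is caught at mid travel (27 to 36 mm), the rod lies at rest in its groove (centred within 4 mm, in line within 0.05 rad, not raised) and its front end is within 4 mm of the stop plate (value of joint slide between 0.027 and 0.036 m and x of rod_front in the frame of stop_face between -0.004 and 0.002 m and y of rod_front in the frame of gauge between -0.004 and 0.004 m and angle between the x axis of rod and the x axis of gauge, either way round below 0.05 rad and height (world z) of rod below 0.028 m and linear speed of rod below 0.01 m/s); the robot touches nothing.
It fails at once if the rod is lifted more than 12 mm (height (world z) of rod above 0.03531 m).
It fails at once if the rod drives the slide back (beyond 44 mm) (distance between rod_front and stop_face below 0.003 m and value of joint slide above 0.044 m).
It fails at once if the glass rod is pressed with more than 20 N (contact force between the fingers and rod above 20 N).
It fails at once if another thing on the bench is moved more than 30 mm (distance of any of carbon_block, tweezers, frit_jar, dish, paddle, lighter, mug from where it was at the start of the episode above 0.03 m).
It also fails if it takes over 45 s, if anything falls off the work surface, if the arm or the gripper's body presses on something with over 40 N, if the wrist force passes 120 N, or if a joint passes its speed limit or range.

## Working session

There is one attempt and no reset: what is moved stays moved. The work goes in short steps, Python scripts to look and compute and a tool call to move; the robot and the scene stay as the last step left them, time stands still between calls to the robot, and variables do not carry over. Pictures are saved under pics/ and viewed, and the job is handed in when it is done.

Besides the shell and the picture viewer there is one more tool, called after ">>>" as a command line: name --argument value ..., lists and objects as JSON in quotes. play_rows: Moves the arm, as the interface text tells. Its arguments: {"type":"object","properties":{"steps":{"type":"array","items":{"type":"object","properties":{"hand":{"type":"number"},"dx":{"type":"number"},"dy":{"type":"number"},"dz":{"type":"number"},"roll":{"type":"number"}}}},"grip_force":{"type":"number"}},"required":["steps"]}

```bash
mkdir -p pics; cat > h.py <<'E'
import numpy as np, cv2
from rig import sensors, vision, ticket, manip
def ray(cal,u,v):
    x=(u-cal['cx'])/cal['fx']; y=(v-cal['cy'])/cal['fy']
    xd,yd=x,y
    for _ in range(20):
        s=1+cal['k1']*(x*x+y*y); x,y=xd/s,yd/s
    P=np.array(cal['pose']); d=P[:3,:3]@np.array([x,-y,-1.]); return P[:3,3],d
def onplane(cal,u,v,z):
    o,d=ray(cal,u,v); return o+d*(z-o[2])/d[2]
def proj(cal,p):
    P=np.array(cal['pose']); c=P[:3,:3].T@(np.array(p)-P[:3,3]); x,y=c[0]/-c[2],-c[1]/-c[2]
    s=1+cal['k1']*(x*x+y*y); return cal['cx']+cal['fx']*x*s, cal['cy']+cal['fy']*y*s
def snap(n,tag):
    im,d=vision.read_camera(n); np.savez(f'{tag}.npz',im=im,d=d)
    cv2.imwrite(f'pics/{tag}.png',im[:,:,::-1]); return im,d
E
python3 - <<'E'
from h import *
for n in('scene','top'):
    snap(n,n+'0'); c=vision.get_calibration(n); print(n,{k:np.round(v,3).tolist() for k,v in c.items()})
print(sensors.read_state(), manip.tcp_to_tips)
E
```

```text
scene {'fx': 386.535, 'fy': 386.535, 'cx': 254.561, 'cy': 192.678, 'k1': -0.051, 'pose': [[0.323, -0.538, 0.779, 1.27], [0.946, 0.204, -0.252, -0.329], [-0.023, 0.818, 0.575, 0.628], [0.0, 0.0, 0.0, 1.0]]}
top {'fx': 425.713, 'fy': 425.713, 'cx': 251.366, 'cy': 190.602, 'k1': -0.034, 'pose': [[0.002, 0.989, -0.148, 0.38], [-1.0, 0.004, 0.015, -0.079], [0.016, 0.148, 0.989, 1.075], [0.0, 0.0, 0.0, 1.0]]}
{'t': 0.1, 'joints': array([ 1.33901744e+00,  8.73782414e-02,  1.75219374e-01,  1.65978128e+00,
       -1.74461725e-05,  1.57077647e+00]), 'joint_velocities': array([ 2.69910470e-05, -1.06405534e-03,  1.38641092e-03,  6.39176416e-04,
       -6.48710874e-04, -7.90639071e-04]), 'joint_torque': array([-1.00266203e-03, -5.21562195e+01,  4.65653694e+01,  1.60168251e-02,
        1.44355448e-05,  7.30608960e-07]), 'position': array([0.12630153, 0.53510831, 0.23867178]), 'eef_rot': array([ 7.84120359e-01,  6.20608520e-01, -4.43040170e-04,  3.61763635e-04]), 'wrist_force': array([-0.4069309 , -0.06006507, -0.34832202]), 'torque': array([ 0.00237253,  0.00983463, -0.0219999 ]), 'finger_gap': 0.08509648606442309} 0.008
```

View pics/scene0.png

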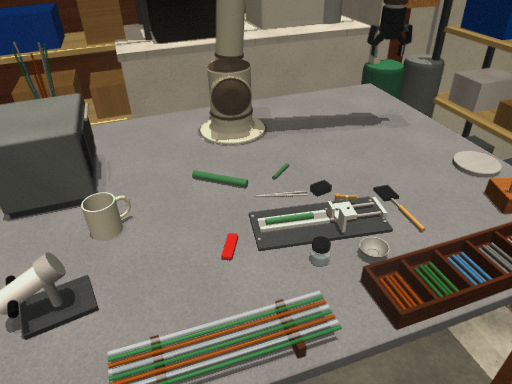

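View pics/top0.png

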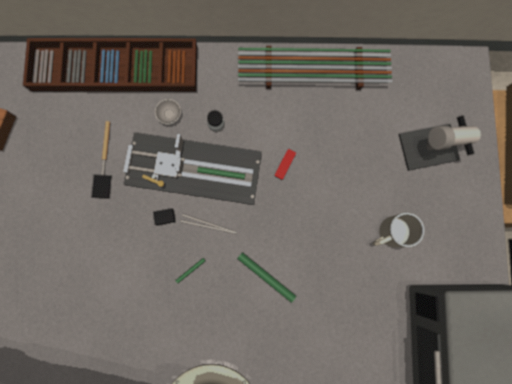

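Three green rods can be seen in the top view: a large one loose at (266,277), a small one loose at (191,270), and a middle-sized one lying in the groove at (221,173). The groove rod fits the description. I'll confirm it in an enlarged crop.

```bash
python3 - <<'E'
import cv2,numpy as np
a=np.load('top0.npz')['im'][:,:,::-1]; 
cv2.imwrite('pics/c1.png',cv2.resize(a[120:215,115:275],None,fx=5,fy=5,interpolation=cv2.INTER_CUBIC))
a=np.load('scene0.npz')['im'][:,:,::-1]; 
cv2.imwrite('pics/c2.png',cv2.resize(a[180:255,240:400],None,fx=5,fy=5,interpolation=cv2.INTER_CUBIC))
E
```

```text
(no output)
```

View pics/c1.png

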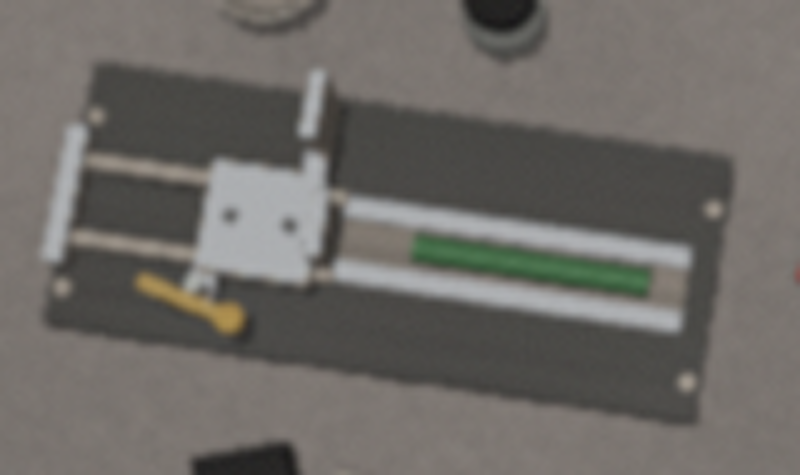

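View pics/c2.png

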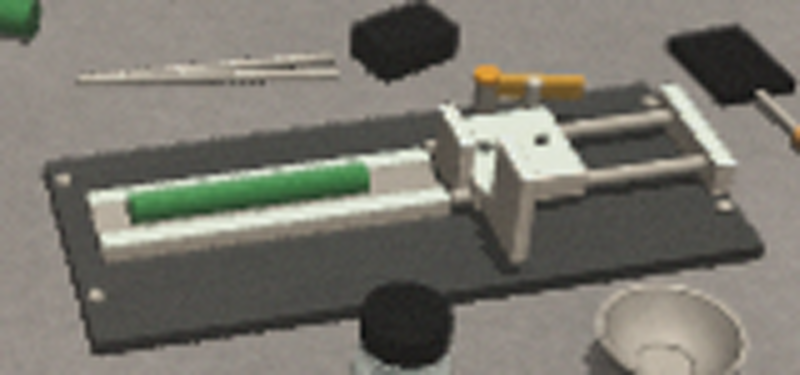

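The crop shows the middle-sized green rod in the groove, from about (413,247) at the front to (650,282) at the rear in crop pixels. The tab is at (312,105) and the brass catch at (190,300). Next I'll measure the plate, rod and tab.

```bash
cat > m.py <<'E'
from h import *
def gauge(im,cal):
    hsv=cv2.cvtColor(im,cv2.COLOR_RGB2HSV); m=((hsv[:,:,2]<88)).astype(np.uint8)
    m[:128]=0; m[210:]=0; m[:,:118]=0; m[:,265:]=0
    n,l,s,c=cv2.connectedComponentsWithStats(m); k=1+np.argmax(s[1:,4])
    pts=np.argwhere(l==k)[:,::-1]
    W=np.array([onplane(cal,u,v,.010)[:2] for u,v in pts])
    return cv2.minAreaRect((W*1000).astype(np.float32)), s[k]
def rod(im,cal,z=.0233,roi=(140,200,150,262)):
    hsv=cv2.cvtColor(im,cv2.COLOR_RGB2HSV); m=((hsv[:,:,0]>40)&(hsv[:,:,0]<85)&(hsv[:,:,1]>90)).astype(np.uint8)
    k=np.zeros_like(m); k[roi[0]:roi[1],roi[2]:roi[3]]=1; m*=k
    pts=np.argwhere(m)[:,::-1]
    return np.array([onplane(cal,u,v,z)[:2] for u,v in pts])*1000
E
python3 - <<'E'
from m import *
im=np.load('top0.npz')['im']; d=np.load('top0.npz')['d']; cal=vision.get_calibration('top')
r,s=gauge(im,cal); print(r,s); print(np.round(cv2.boxPoints(r),1))
W=rod(im,cal); rr=cv2.minAreaRect(W.astype(np.float32)); print('rod',rr)
im2=np.load('scene0.npz')['im']; c2=vision.get_calibration('scene')
W2=rod(im2,c2,roi=(205,230,255,325)); print('rod scene',cv2.minAreaRect(W2.astype(np.float32)))
# depth points around tab & plate
for u,v in [(178,137),(178,141),(176,146),(168,163),(167,172),(221,173),(210,150),(130,160),(152,180)]:
    o,dr=ray(cal,u,v); print((u,v),np.round((o+dr*d[v,u])*1000,1))
E
```

```text
((598.47509765625, 54.025054931640625), (331.9267883300781, 142.89654541015625), 81.51508331298828) [ 124  133  137   72 4131]
[[ 503.3  -99.6]
 [ 644.7 -120.7]
 [ 693.6  207.6]
 [ 552.3  228.7]]
rod ((582.438232421875, -17.386695861816406), (109.94419860839844, 8.185893058776855), 81.50917053222656)
rod scene ((585.13037109375, -17.225109100341797), (119.99329376220703, 19.482717514038086), 81.39408874511719)
(178, 137) [661.   84.1  71.3]
(178, 141) [650.7  83.7  72.3]
(176, 146) [640.2  89.4  64.6]
(168, 163) [604.8 113.5  32.5]
(167, 172) [582.4 115.7  29.8]
(221, 173) [580.1 -19.1  31.8]
(210, 150) [644.3  11.2   9.6]
(130, 160) [615.1 212.5  18.9]
(152, 180) [560.5 150.5  38.4]
```

```bash
cat >> m.py <<'E'
A=np.deg2rad(81.5); EX=np.array([np.cos(A),np.sin(A)]); EY=np.array([-np.sin(A),np.cos(A)]); O=np.array([597.6,82.0])
def g(p): p=np.asarray(p)-O; return np.stack([p@EX,p@EY],-1)
def w(x,y): return O+x*EX+y*EY
E
python3 - <<'E'
from m import *
im=np.load('top0.npz')['im']; d=np.load('top0.npz')['d']; cal=vision.get_calibration('top')
# cloud heights >60mm in gauge area
vs,us=np.mgrid[125:205,118:265]; P=[]
for u,v in zip(us.ravel(),vs.ravel()):
    o,dr=ray(cal,u,v); P.append((o+dr*d[v,u])*1000)
P=np.array(P); G=g(P[:,:2])
for lo,hi,n in[(62,80,'tab'),(45,56,'stop/top'),(36,44,'40ish')]:
    k=(P[:,2]>lo)&(P[:,2]<hi)&(G[:,1]<70)&(G[:,1]>-78); q=G[k]; print(n,k.sum(),q.min(0).round(1),q.max(0).round(1))
hsv=cv2.cvtColor(im,cv2.COLOR_RGB2HSV); 
k=[(u,v) for v in range(132,148) for u in range(172,184) if im[v,u].mean()>150]
q=np.array([g(onplane(cal,u,v,.070)[:2]*1000) for u,v in k]); print('tab by colour',len(q),np.percentile(q,[2,50,98],axis=0).round(1))
W=rod(im,cal); q=g(W); print('rod',q.min(0),q.max(0),np.median(q,0))
# scene view: bright tab edge points
print([np.round(proj(vision.get_calibration('scene'),np.r_[w(x,-55+s)/1000,z]),1).tolist() for x in (0,4) for s in(-17,17) for z in (.018,.07)])
E
```

```text
tab 55 [  8.  -71.8] [ 16.2 -38.1]
stop/top 68 [ -0.2 -71.3] [15.3 17.2]
40ish 103 [ -0.  -66.1] [89.  56.9]
tab by colour 28 [[ 10.1 -69. ]
 [ 12.7 -54.7]
 [ 15.3 -40.9]]
rod [-155.50857987   -3.79295858] [-45.56377479   4.40411647] [-81.99309199   2.26466904]
[[337.8, 232.4], [340.1, 215.3], [332.9, 223.5], [335.0, 206.6], [339.4, 232.2], [341.7, 215.1], [334.5, 223.3], [336.6, 206.4]]
```

>>> play_rows --steps '[{"hand": 0,"dx": 33,"dy": -31,"dz": 0,"roll": -0.09},{"hand": 0,"dx": 66,"dy": -62,"dz": 0,"roll": -0.18},{"hand": 0,"dx": 99,"dy": -93,"dz": 0,"roll": -0.27},{"hand": 0,"dx": 132,"dy": -124,"dz": 0,"roll": -0.36},{"hand": 0,"dx": 165,"dy": -155,"dz": 0,"roll": -0.45},{"hand": 0,"dx": 198,"dy": -186,"dz": 0,"roll": -0.54},{"hand": 0,"dx": 231,"dy": -217,"dz": 0,"roll": -0.63},{"hand": 0,"dx": 264,"dy": -248,"dz": 0,"roll": -0.72},{"hand": 0,"dx": 297,"dy": -279,"dz": 0,"roll": -0.81},{"hand": 0,"dx": 330,"dy": -310,"dz": 0,"roll": -0.9}]'

```text
t: 1.1
position: [0.4573, 0.2235, 0.2385]
eef_rot: [0.976, 0.216, -0.001, 0.0]
wrist_force: [0.1, 1.3, -0.4]
finger_gap: 0.0001
```

>>> play_rows --steps '[{"hand": 0,"dx": 32,"dy": -29,"dz": 0,"roll": -0.1},{"hand": 0,"dx": 64,"dy": -58,"dz": 0,"roll": -0.2},{"hand": 0,"dx": 96,"dy": -87,"dz": 0,"roll": -0.3},{"hand": 0,"dx": 128,"dy": -116,"dz": -20,"roll": -0.4},{"hand": 0,"dx": 160,"dy": -145,"dz": -40,"roll": -0.5},{"hand": 0,"dx": 191,"dy": -174,"dz": -70,"roll": -0.584},{"hand": 0,"dx": 191,"dy": -174,"dz": -100,"roll": -0.584},{"hand": 0,"dx": 191,"dy": -174,"dz": -110,"roll": -0.584},{"hand": 0,"dx": 191,"dy": -174,"dz": -110,"roll": -0.584}]'

```text
t: 2.0
position: [0.6471, 0.0496, 0.1267]
eef_rot: [0.997, -0.074, -0.003, 0.0]
wrist_force: [-0.5, -0.0, 1.2]
finger_gap: 0.0002
```

```bash
python3 - <<'E'
from m import *
im,d=snap('scene','scene1'); s=sensors.read_state(); print(s['position'],s['eef_rot'],s['joints'],g(s['position'][:2]*1000))
cv2.imwrite('pics/c3.png',cv2.resize(im[100:260,220:420,::-1],None,fx=4,fy=3.7,interpolation=cv2.INTER_CUBIC))
E
```

```text
[0.64775762 0.05000555 0.12885146] [ 9.97266851e-01 -7.38763457e-02 -1.05110567e-03 -9.00515011e-05] [7.68345843e-02 3.16054441e-01 2.29003777e-01 1.48579697e+00
 4.93827678e-04 1.79551791e+00] [-24.22924538 -54.33576362]
```

View pics/c3.png

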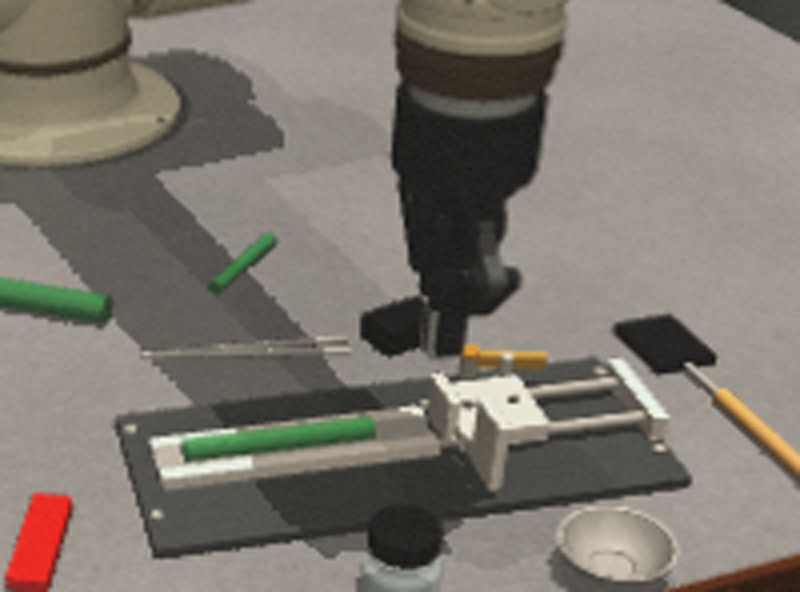

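The picture shows the shut fingers at about (445,355) in the crop, hovering in front of the tab at (495,440). Nothing has been disturbed. I'll lower them next.

>>> play_rows --steps '[{"hand": 0,"dx": 0,"dy": -1,"dz": -30,"roll": 0},{"hand": 0,"dx": 0,"dy": -1,"dz": -60,"roll": 0},{"hand": 0,"dx": 0,"dy": -1,"dz": -84,"roll": 0},{"hand": 0,"dx": 0,"dy": -1,"dz": -84,"roll": 0},{"hand": 0,"dx": 0,"dy": -1,"dz": -84,"roll": 0}]'

```text
t: 2.55
position: [0.6483, 0.0497, 0.0473]
eef_rot: [0.997, -0.073, 0.0, -0.0]
wrist_force: [0.4, 0.5, 1.1]
finger_gap: -0.0001
```

```bash
python3 - <<'E'
from m import *
im,d=snap('scene','scene2'); s=sensors.read_state(); print(s['position'],s['wrist_force'],g(s['position'][:2]*1000))
cv2.imwrite('pics/c4.png',cv2.resize(im[150:260,240:400,::-1],None,fx=5,fy=5,interpolation=cv2.INTER_CUBIC))
E
```

```text
[0.64879689 0.04963137 0.04788827] [-0.31031621 -0.31463124 -0.08895947] [-24.44570502 -55.41892011]
```

View pics/c4.png

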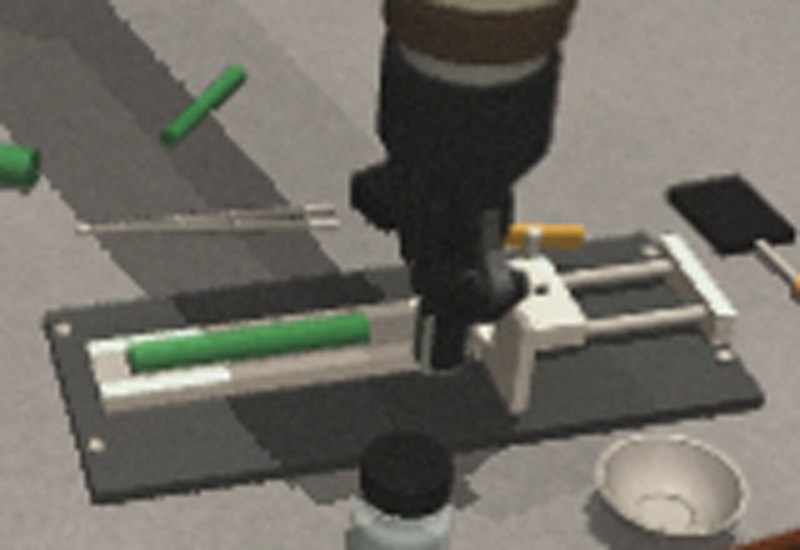

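```bash
python3 - <<'E'
from m import *
z=np.load('scene2.npz'); im,d=z['im'],z['d']; cal=vision.get_calibration('scene')
P=[]
for v in range(150,230):
  for u in range(300,360):
    if d[v,u]>0 and im[v,u].mean()<75:
      o,dr=ray(cal,u,v); P.append((o+dr*d[v,u])*1000)
P=np.array(P); G=g(P[:,:2])
for lo in range(30,150,10):
    k=(P[:,2]>=lo)&(P[:,2]<lo+10)&(abs(G[:,0]+24)<60)&(abs(G[:,1]+55)<70)
    if k.sum()>3: print(lo,k.sum(),np.percentile(G[k],[3,97],axis=0).round(0).tolist())
E
```

```text
40 13 [[-34.0, -69.0], [-14.0, -57.0]]
50 30 [[-34.0, -71.0], [9.0, -50.0]]
60 33 [[-34.0, -71.0], [-16.0, -52.0]]
70 12 [[-34.0, -71.0], [-17.0, -51.0]]
80 37 [[-36.0, -87.0], [-17.0, -32.0]]
90 49 [[-36.0, -94.0], [-15.0, -20.0]]
100 61 [[-40.0, -103.0], [-13.0, -15.0]]
110 72 [[-41.0, -112.0], [-18.0, -6.0]]
120 93 [[-40.0, -118.0], [-15.0, -9.0]]
130 87 [[-43.0, -117.0], [-17.0, -42.0]]
140 103 [[-43.0, -102.0], [-17.0, -44.0]]
```

>>> play_rows --steps '[{"hand": 0,"dx": 1,"dy": 8,"dz": -2},{"hand": 0,"dx": 2,"dy": 14,"dz": -2},{"hand": 0,"dx": 3,"dy": 19,"dz": -2},{"hand": 0,"dx": 3.5,"dy": 24,"dz": -2},{"hand": 0,"dx": 4.3,"dy": 29,"dz": -2},{"hand": 0,"dx": 5,"dy": 34,"dz": -2},{"hand": 0,"dx": 5.8,"dy": 39,"dz": -2},{"hand": 0,"dx": 6.6,"dy": 44,"dz": -2},{"hand": 0,"dx": 7.3,"dy": 49,"dz": -2}]'

```text
$.steps[0]: bad value
```

```bash
python3 - <<'E'
from m import *
s=sensors.read_state(); print(s['position'],s['wrist_force'],g(s['position'][:2]*1000))
im,d=snap('top','top3')
cv2.imwrite('pics/c5.png',cv2.resize(im[120:215,115:275,::-1],None,fx=5,fy=5,interpolation=cv2.INTER_CUBIC))
E
```

```text
[0.64879689 0.04963137 0.04788827] [-0.31031621 -0.31463124 -0.08895947] [-24.44570502 -55.41892011]
```

View pics/c5.png

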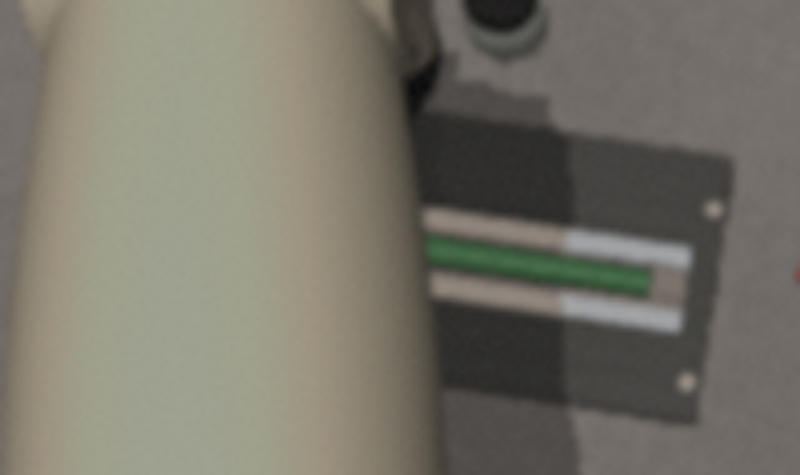

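The move was refused because the rows left out roll. The top view is blocked by the arm, so I'll use the scene camera.

>>> play_rows --steps '[{"hand": 0,"dx": 1,"dy": 8,"dz": -2,"roll": 0},{"hand": 0,"dx": 2,"dy": 14,"dz": -2,"roll": 0},{"hand": 0,"dx": 3,"dy": 19,"dz": -2,"roll": 0},{"hand": 0,"dx": 3.5,"dy": 24,"dz": -2,"roll": 0},{"hand": 0,"dx": 4.3,"dy": 29,"dz": -2,"roll": 0},{"hand": 0,"dx": 5,"dy": 34,"dz": -2,"roll": 0},{"hand": 0,"dx": 5.8,"dy": 39,"dz": -2,"roll": 0},{"hand": 0,"dx": 6.6,"dy": 44,"dz": -2,"roll": 0},{"hand": 0,"dx": 7.3,"dy": 49,"dz": -2,"roll": 0}]'

```text
t: 3.55
position: [0.6565, 0.0978, 0.0464]
eef_rot: [0.997, -0.074, 0.001, 0.001]
wrist_force: [-0.4, -7.4, 3.9]
finger_gap: -0.0002
```

```bash
python3 - <<'E'
from m import *
s=sensors.read_state(); print(s['position'],s['wrist_force'],g(s['position'][:2]*1000))
im,d=snap('scene','scene3')
cv2.imwrite('pics/c6.png',cv2.resize(im[150:260,240:400,::-1],None,fx=5,fy=5,interpolation=cv2.INTER_CUBIC))
E
```

```text
[0.65654751 0.09775749 0.04640408] [-0.42069378 -7.40960639  3.86172756] [ 24.29740033 -55.97091577]
```

View pics/c6.png

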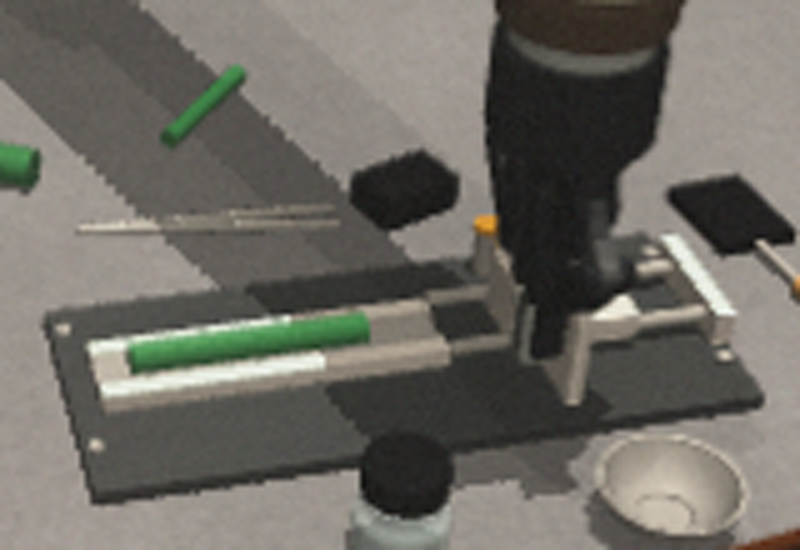

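The tab has gone with the fingers, to about (572,355) in the crop. The slide is at roughly 27 mm and the contact force is about 7 N. I'll keep pushing.

>>> play_rows --steps '[{"hand": 0,"dx": 0.9,"dy": 5,"dz": 0,"roll": 0},{"hand": 0,"dx": 1.7,"dy": 10,"dz": 0,"roll": 0},{"hand": 0,"dx": 2.5,"dy": 15,"dz": 0,"roll": 0},{"hand": 0,"dx": 3.3,"dy": 20,"dz": 0,"roll": 0},{"hand": 0,"dx": 4,"dy": 24,"dz": 0,"roll": 0},{"hand": 0,"dx": 4.3,"dy": 26,"dz": 0,"roll": 0},{"hand": 0,"dx": 4.6,"dy": 28,"dz": 0,"roll": 0}]'

```text
t: 4.3
position: [0.6607, 0.1258, 0.0464]
eef_rot: [0.997, -0.074, 0.001, 0.001]
wrist_force: [-3.0, -7.3, 3.4]
finger_gap: -0.0001
```

>>> play_rows --steps '[{"hand": 0,"dx": 0.2,"dy": 1.5,"dz": 0,"roll": 0},{"hand": 0,"dx": 0.4,"dy": 3,"dz": 0,"roll": 0},{"hand": 0,"dx": 0.4,"dy": 3,"dz": 0,"roll": 0}]'

```text
t: 4.6
position: [0.661, 0.1282, 0.0464]
eef_rot: [0.997, -0.074, 0.001, 0.002]
wrist_force: [0.0, -5.8, 2.3]
finger_gap: 0.0002
```

>>> play_rows --steps '[{"hand": 0,"dx": 0.3,"dy": 2,"dz": 0,"roll": 0},{"hand": 0,"dx": 0.4,"dy": 3,"dz": 0,"roll": 0},{"hand": 0,"dx": 0.4,"dy": 3,"dz": 0,"roll": 0}]'

```text
t: 4.9
position: [0.6612, 0.1297, 0.0464]
eef_rot: [0.997, -0.075, 0.0, 0.004]
wrist_force: [-0.9, -9.5, 3.7]
finger_gap: 0.0
```

```bash
python3 - <<'E'
from m import *
s=sensors.read_state(); print(s['position'],s['wrist_force'],g(s['position'][:2]*1000))
im,d=snap('scene','scene4')
cv2.imwrite('pics/c7.png',cv2.resize(im[150:260,240:400,::-1],None,fx=5,fy=5,interpolation=cv2.INTER_CUBIC))
E
```

```text
[0.66123149 0.12965434 0.04638956] [-0.88659237 -9.53535273  3.68243843] [ 56.5362334 -55.888788 ]
```

View pics/c7.png

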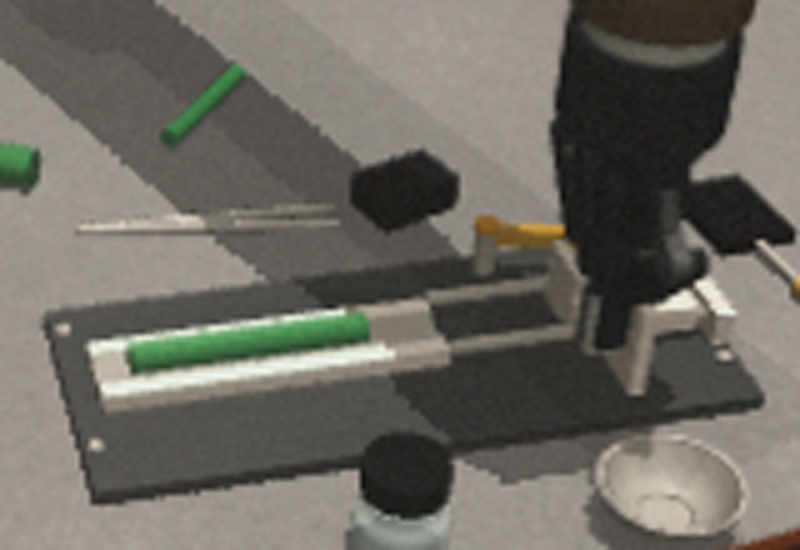

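The force has risen and the fingers stopped short of the commanded position, so the slide is at its hard stop. I'll back off now.

>>> play_rows --steps '[{"hand": 0,"dx": -0.9,"dy": -6,"dz": 0,"roll": 0},{"hand": 0,"dx": -1.8,"dy": -12,"dz": 0,"roll": 0},{"hand": 0,"dx": -2.7,"dy": -18,"dz": 0,"roll": 0},{"hand": 0,"dx": -3.6,"dy": -24,"dz": 0,"roll": 0},{"hand": 0,"dx": -4.5,"dy": -30,"dz": 0,"roll": 0},{"hand": 0,"dx": -6,"dy": -40,"dz": 0,"roll": 0},{"hand": 0,"dx": -7.5,"dy": -50,"dz": 0,"roll": 0},{"hand": 0,"dx": -7.5,"dy": -50,"dz": 0,"roll": 0},{"hand": 0,"dx": -7.5,"dy": -50,"dz": 0,"roll": 0},{"hand": 0,"dx": -7.5,"dy": -50,"dz": 0,"roll": 0}]'

```text
t: 5.95
position: [0.6538, 0.0799, 0.0464]
eef_rot: [0.997, -0.075, 0.0, 0.003]
wrist_force: [1.0, -0.7, -0.4]
finger_gap: 0.0002
```

```bash
python3 - <<'E'
from m import *
s=sensors.read_state(); print(s['position'],s['wrist_force'],g(s['position'][:2]*1000))
im,d=snap('scene','scene5')
cv2.imwrite('pics/c8.png',cv2.resize(im[150:260,240:400,::-1],None,fx=5,fy=5,interpolation=cv2.INTER_CUBIC))
E
```

```text
[0.6537739  0.07989883 0.04644899] [ 0.95745564 -0.67502131 -0.43880906] [  6.22494232 -55.86744822]
```

View pics/c8.png

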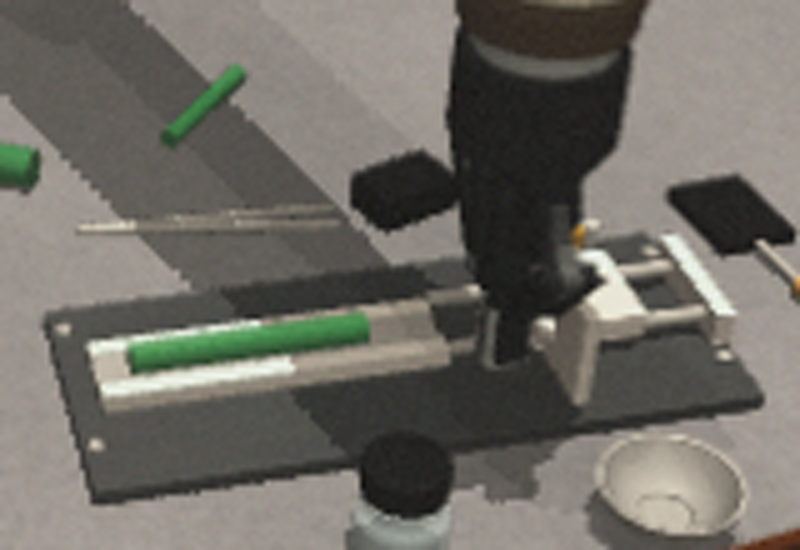

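The slide is caught: the tab is at about (580,350) in the crop, against 515 at home and 637 at the end of travel. That is about 32 mm, and the fingers are clear of it. Next is the rod's rear end.

>>> play_rows --steps '[{"hand": 0,"dx": -2,"dy": -12,"dz": 30,"roll": 0},{"hand": 0,"dx": -4,"dy": -20,"dz": 65,"roll": 0},{"hand": 0,"dx": -18,"dy": -50,"dz": 65,"roll": 0},{"hand": 0,"dx": -38,"dy": -90,"dz": 65,"roll": 0},{"hand": 0,"dx": -58,"dy": -130,"dz": 65,"roll": 0},{"hand": 0,"dx": -76,"dy": -170,"dz": 65,"roll": 0},{"hand": 0,"dx": -84,"dy": -187,"dz": 55,"roll": 0},{"hand": 0,"dx": -84,"dy": -187,"dz": 40,"roll": 0},{"hand": 0,"dx": -84,"dy": -187,"dz": 25,"roll": 0},{"hand": 0,"dx": -84,"dy": -187,"dz": 15,"roll": 0}]'

```text
t: 7.0
position: [0.5695, -0.1059, 0.0594]
eef_rot: [0.997, -0.074, -0.0, 0.003]
wrist_force: [-1.0, 0.2, 1.0]
finger_gap: -0.0001
```

```bash
python3 - <<'E'
from m import *
im,d=snap('top','top6')
cv2.imwrite('pics/c9.png',cv2.resize(im[120:215,115:275,::-1],None,fx=5,fy=5,interpolation=cv2.INTER_CUBIC))
cal=vision.get_calibration('top')
im,d=snap('scene','scene6')
cv2.imwrite('pics/c10.png',cv2.resize(im[150:260,240:400,::-1],None,fx=5,fy=5,interpolation=cv2.INTER_CUBIC))
W2=rod(im,vision.get_calibration('scene'),roi=(195,230,255,325)); print('rod scene',g(W2).min(0),g(W2).max(0))
s=sensors.read_state(); print(s['position'],s['wrist_force'],s['eef_rot'],g(s['position'][:2]*1000))
E
```

```text
rod scene [-160.75915893  -12.13262336] [-39.98106133   7.43247407]
[ 0.569058   -0.10572604  0.05902517] [ 0.35526398 -0.69603268  0.80243672] [ 0.99724961 -0.07403821 -0.00127859  0.00315164] [-189.88281004    0.4808121 ]
```

View pics/c9.png

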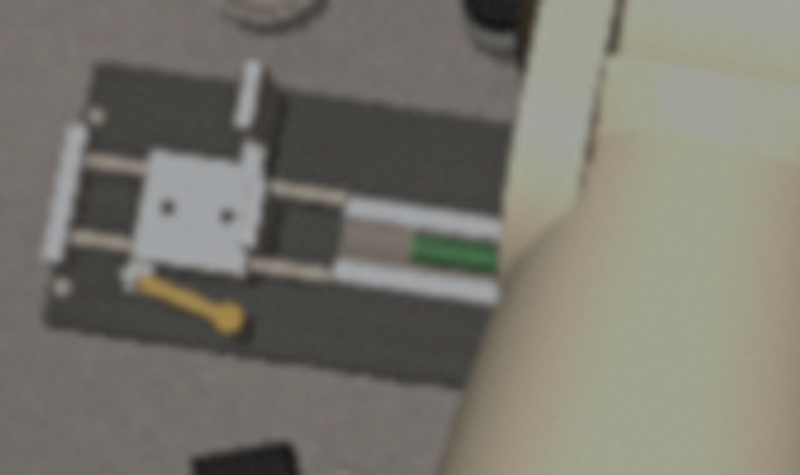

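View pics/c10.png

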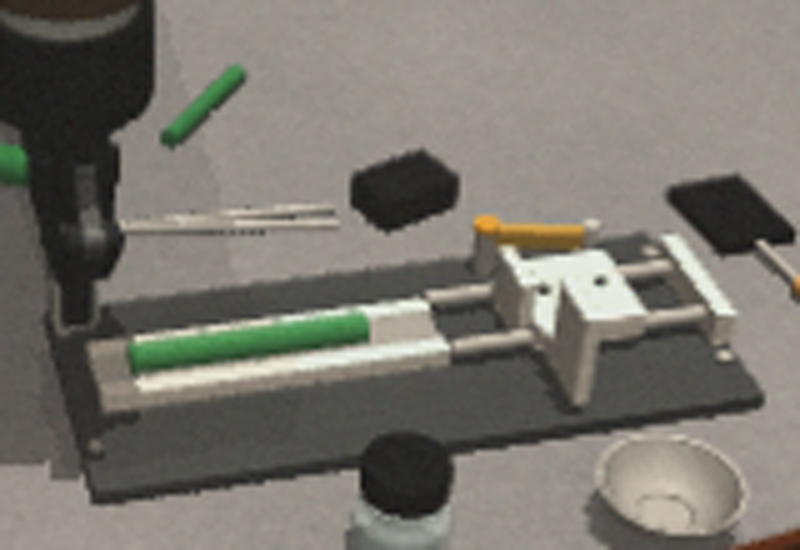

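The pin now rests at the catch end at (135,275) in the top crop, so the slide is held at mid travel. The rod's rear end is at gauge x ≈ -160.6 and the fingers hover behind it. I'll lower them so the tips are about 24 mm above the table.

>>> play_rows --steps '[{"hand": 0,"dx": 0,"dy": 0,"dz": -15,"roll": 0},{"hand": 0,"dx": 0,"dy": 0,"dz": -24,"roll": 0},{"hand": 0,"dx": 0,"dy": 0,"dz": -27,"roll": 0},{"hand": 0,"dx": 0,"dy": 0,"dz": -27,"roll": 0},{"hand": 0,"dx": 0,"dy": 0,"dz": -27,"roll": 0}]'

```text
t: 7.6
position: [0.5693, -0.1057, 0.0324]
eef_rot: [0.997, -0.074, -0.001, 0.003]
wrist_force: [-0.7, -0.0, 1.0]
finger_gap: -0.0
```

```bash
python3 - <<'E'
from m import *
im,d=snap('scene','scene7')
cv2.imwrite('pics/c11.png',cv2.resize(im[170:250,240:370,::-1],None,fx=6,fy=6,interpolation=cv2.INTER_CUBIC))
s=sensors.read_state(); print(s['position'],s['wrist_force'],s['eef_rot'],g(s['position'][:2]*1000))
E
```

```text
[ 0.56943911 -0.1058049   0.03260629] [-0.45137334 -0.55496869  0.1266296 ] [ 9.97248489e-01 -7.40589995e-02 -7.96911738e-04  3.17489210e-03] [-1.89904473e+02  9.22374101e-02]
```

View pics/c11.png

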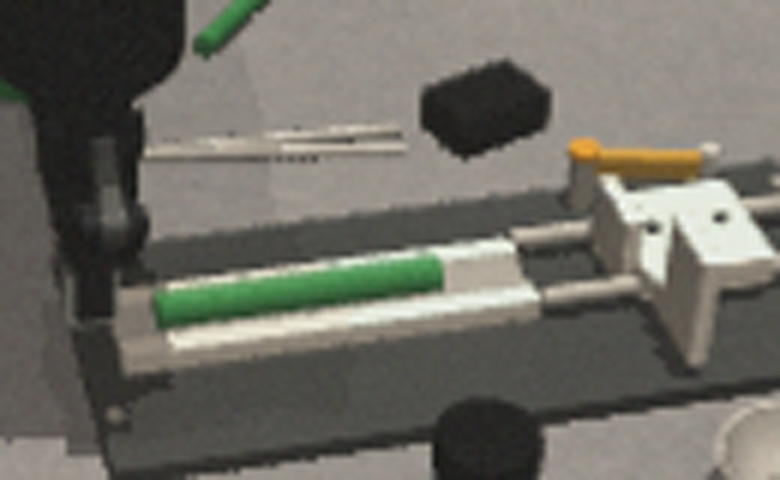

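The tips sit just above rim height, behind the rod at (100,310) in the crop, with no contact force. I'll push the first part.

>>> play_rows --steps '[{"hand": 0,"dx": 1,"dy": 7,"dz": 0,"roll": 0},{"hand": 0,"dx": 2,"dy": 13,"dz": 0,"roll": 0},{"hand": 0,"dx": 2.7,"dy": 18,"dz": 0,"roll": 0},{"hand": 0,"dx": 3.4,"dy": 23,"dz": 0,"roll": 0},{"hand": 0,"dx": 4.2,"dy": 28,"dz": 0,"roll": 0},{"hand": 0,"dx": 5,"dy": 34,"dz": 0,"roll": 0},{"hand": 0,"dx": 6,"dy": 40,"dz": 0,"roll": 0},{"hand": 0,"dx": 6.9,"dy": 46,"dz": 0,"roll": 0},{"hand": 0,"dx": 7.5,"dy": 50,"dz": 0,"roll": 0},{"hand": 0,"dx": 7.5,"dy": 50,"dz": 0,"roll": 0}]'

```text
t: 8.65
position: [0.5769, -0.0551, 0.0325]
eef_rot: [0.997, -0.074, -0.001, 0.003]
wrist_force: [-0.3, -0.1, -0.3]
finger_gap: -0.0002
```

```bash
python3 - <<'E'
from m import *
im,d=snap('scene','scene8')
cv2.imwrite('pics/c12.png',cv2.resize(im[170:250,240:370,::-1],None,fx=6,fy=6,interpolation=cv2.INTER_CUBIC))
W2=rod(im,vision.get_calibration('scene'),roi=(195,230,255,345)); print('rod scene',g(W2).min(0),g(W2).max(0))
s=sensors.read_state(); print(s['position'],s['wrist_force'],s['eef_rot'],g(s['position'][:2]*1000))
E
```

```text
rod scene [-123.86692686  -12.32549458] [-2.90080122  9.23405574]
[ 0.5768984  -0.05544316  0.03247356] [-0.15995524 -0.21142504  0.11437132] [ 9.97267222e-01 -7.38084744e-02 -9.24189617e-04  3.08917008e-03] [-138.99335862    0.15881331]
```

View pics/c12.png

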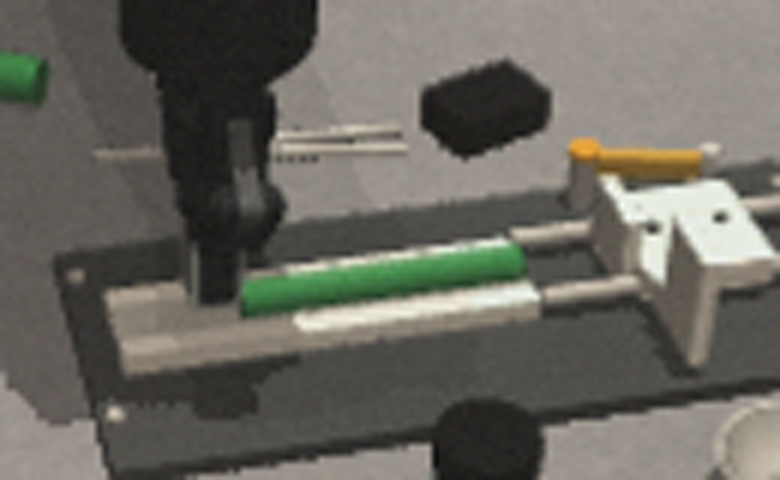

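The rod moved with the fingers, straight and still in the groove. Its front is at x ≈ -3 and the stop plate is at about +32. I'll go slower from here.

>>> play_rows --steps '[{"hand": 0,"dx": 0.7,"dy": 4.5,"dz": 0,"roll": 0},{"hand": 0,"dx": 1.3,"dy": 9,"dz": 0,"roll": 0},{"hand": 0,"dx": 1.9,"dy": 13,"dz": 0,"roll": 0},{"hand": 0,"dx": 2.5,"dy": 17,"dz": 0,"roll": 0},{"hand": 0,"dx": 3,"dy": 20,"dz": 0,"roll": 0},{"hand": 0,"dx": 3.4,"dy": 23,"dz": 0,"roll": 0},{"hand": 0,"dx": 3.8,"dy": 26,"dz": 0,"roll": 0},{"hand": 0,"dx": 4.1,"dy": 28,"dz": 0,"roll": 0},{"hand": 0,"dx": 4.3,"dy": 29,"dz": 0,"roll": 0},{"hand": 0,"dx": 4.3,"dy": 29,"dz": 0,"roll": 0}]'

```text
t: 9.7
position: [0.5812, -0.0263, 0.0325]
eef_rot: [0.997, -0.074, -0.001, 0.003]
wrist_force: [-0.0, 0.1, 0.0]
finger_gap: 0.0
```

```bash
cat > look.py <<'E'
from m import *
import sys
t=sys.argv[1]
im,d=snap('scene','scene'+t)
cv2.imwrite(f'pics/l{t}.png',cv2.resize(im[180:245,265:365,::-1],None,fx=8,fy=8,interpolation=cv2.INTER_CUBIC))
W2=rod(im,vision.get_calibration('scene'),roi=(190,230,255,345)); G=g(W2)
print('rod scene',G.min(0),G.max(0))
s=sensors.read_state(); print(s['t'],s['position'],s['wrist_force'],g(s['position'][:2]*1000))
E
python3 look.py 9
```

```text
rod scene [-96.44191769 -12.54082483] [25.75849801  9.03393936]
9.75 [ 0.58121144 -0.02635746  0.03250107] [ 0.06224496 -0.15412377 -0.67990125] [-109.5896258     0.19229096]
```

View pics/l9.png

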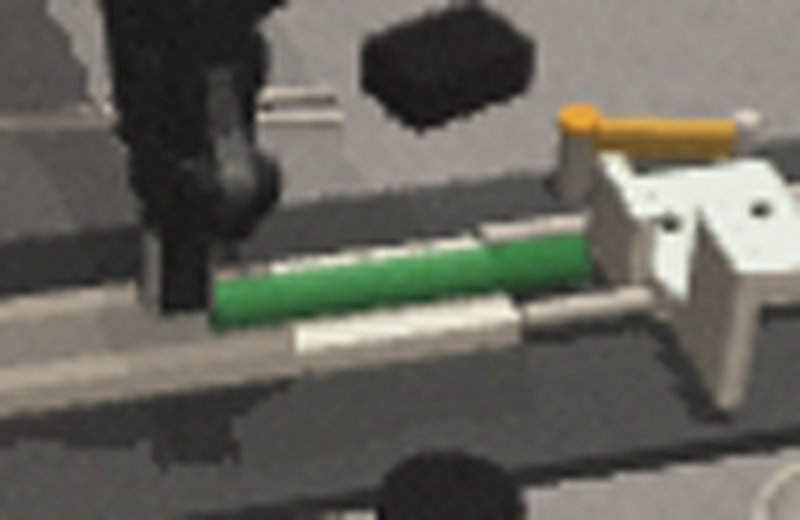

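>>> play_rows --steps '[{"hand": 0,"dx": 0.3,"dy": 2,"dz": 0,"roll": 0},{"hand": 0,"dx": 0.5,"dy": 3.5,"dz": 0,"roll": 0},{"hand": 0,"dx": 0.7,"dy": 5,"dz": 0,"roll": 0},{"hand": 0,"dx": 0.9,"dy": 6,"dz": 0,"roll": 0},{"hand": 0,"dx": 1.0,"dy": 7,"dz": 0,"roll": 0},{"hand": 0,"dx": 1.0,"dy": 7,"dz": 0,"roll": 0}]'

```text
t: 10.35
position: [0.5822, -0.0192, 0.0325]
eef_rot: [0.997, -0.074, -0.001, 0.003]
wrist_force: [-0.3, 0.8, -0.0]
finger_gap: -0.0002
```

```bash
python3 look.py 10
```

```text
rod scene [-89.21741746 -13.0655595 ] [33.20282443  9.18512922]
10.4 [ 0.58218324 -0.01924479  0.0324777 ] [0.24812014 0.83163204 0.39003953] [-102.41144526    0.28248863]
```

View pics/l10.png

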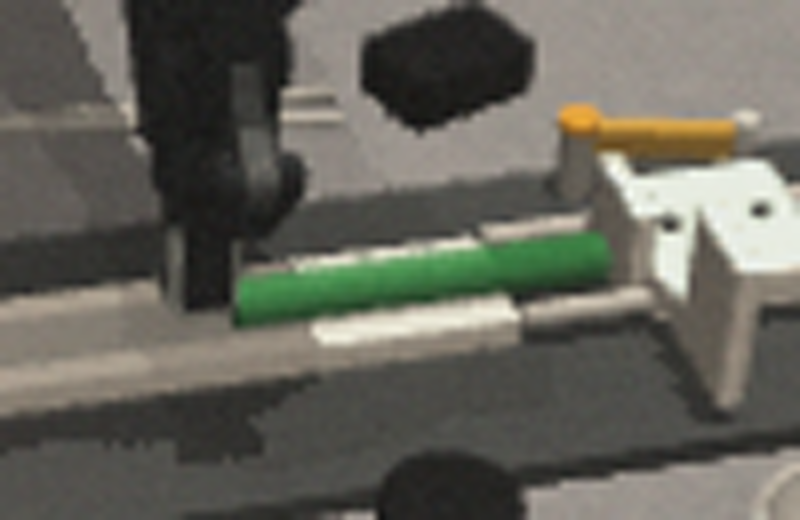

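>>> play_rows --steps '[{"hand": 0,"dx": 0.1,"dy": 0.7,"dz": 0,"roll": 0},{"hand": 0,"dx": 0.2,"dy": 1.4,"dz": 0,"roll": 0},{"hand": 0,"dx": 0.2,"dy": 1.4,"dz": 0,"roll": 0}]'

```text
t: 10.7
position: [0.5824, -0.0178, 0.0325]
eef_rot: [0.997, -0.074, -0.001, 0.003]
wrist_force: [0.2, 0.7, -0.1]
finger_gap: 0.0003
```

```bash
python3 look.py 11
```

```text
rod scene [-89.21741746 -12.54082483] [34.68653107  9.18512922]
10.75 [ 0.58239657 -0.0177759   0.03249094] [-0.7345435  -0.10408105  0.03296454] [-100.92716046    0.28861318]
```

View pics/l11.png

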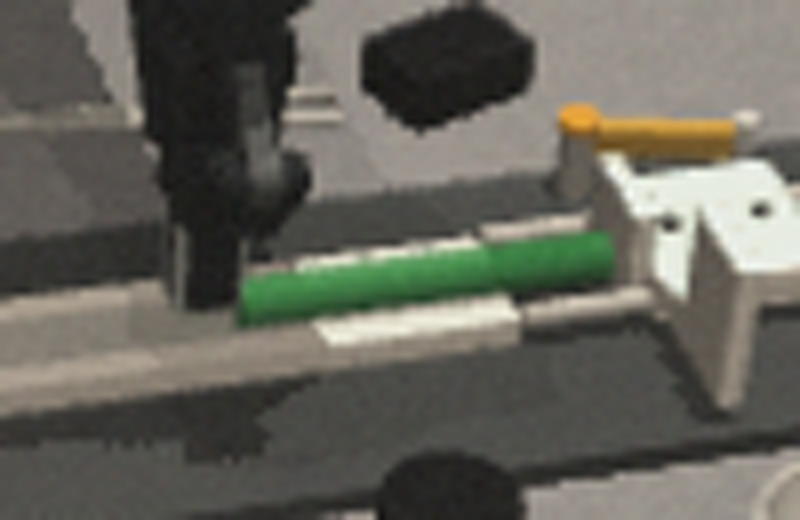

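>>> play_rows --steps '[{"hand": 0,"dx": 0.1,"dy": 0.7,"dz": 0,"roll": 0},{"hand": 0,"dx": 0.2,"dy": 1.4,"dz": 0,"roll": 0},{"hand": 0,"dx": 0.2,"dy": 1.4,"dz": 0,"roll": 0}]'

```text
t: 11.05
position: [0.5826, -0.0166, 0.0325]
eef_rot: [0.997, -0.074, -0.001, 0.003]
wrist_force: [-0.1, -1.7, -0.2]
finger_gap: 0.0002
```

```bash
python3 look.py 12
```

```text
rod scene [-85.77300787 -12.54082483] [35.68411046  9.18512922]
11.1 [ 0.58253646 -0.01659807  0.03245804] [ 0.99765688 -2.7821574   0.80109327] [-99.74159341   0.32435924]
```

View pics/l12.png

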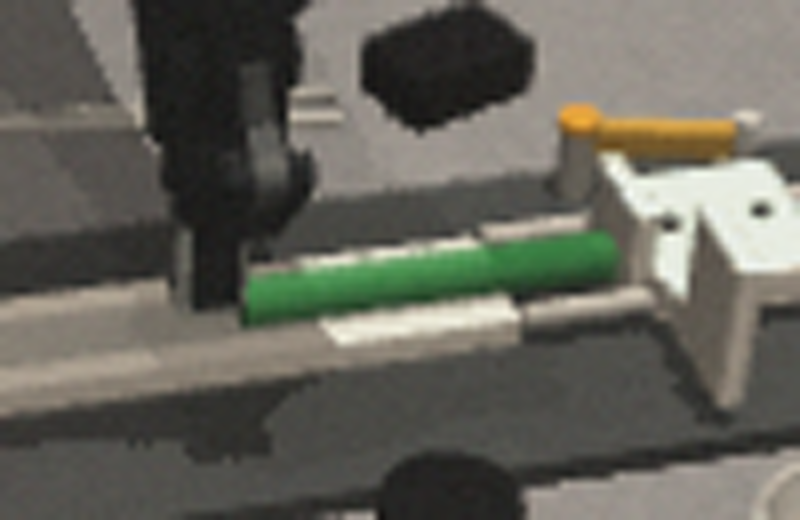

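The fingers are where contact was predicted (-99.7 against -99.5) and the force is rising. I'll confirm with a small nudge.

>>> play_rows --steps '[{"hand": 0,"dx": 0.1,"dy": 0.6,"dz": 0,"roll": 0},{"hand": 0,"dx": 0.1,"dy": 0.6,"dz": 0,"roll": 0}]'

```text
t: 11.3
position: [0.5826, -0.0164, 0.0325]
eef_rot: [0.997, -0.074, -0.001, 0.004]
wrist_force: [-0.7, -4.9, 0.7]
finger_gap: -0.0001
```

The force is now -4.9 N and the fingers have nearly stopped, so the rod is against the stop plate. I'll withdraw straight back and then up.

>>> play_rows --steps '[{"hand": 0,"dx": -0.5,"dy": -3,"dz": 0,"roll": 0},{"hand": 0,"dx": -1.5,"dy": -10,"dz": 0,"roll": 0},{"hand": 0,"dx": -3,"dy": -20,"dz": 0,"roll": 0},{"hand": 0,"dx": -4.5,"dy": -30,"dz": 10,"roll": 0},{"hand": 0,"dx": -6,"dy": -40,"dz": 40,"roll": 0},{"hand": 0,"dx": -10,"dy": -60,"dz": 80,"roll": 0},{"hand": 0,"dx": -40,"dy": -90,"dz": 110,"roll": 0},{"hand": 0,"dx": -70,"dy": -120,"dz": 110,"roll": 0},{"hand": 0,"dx": -100,"dy": -150,"dz": 110,"roll": 0},{"hand": 0,"dx": -100,"dy": -150,"dz": 110,"roll": 0}]'

```text
t: 12.3
position: [0.4799, -0.1696, 0.1441]
eef_rot: [0.997, -0.076, -0.0, 0.004]
wrist_force: [0.6, 0.1, -0.7]
finger_gap: 0.0002
```

```bash
python3 look.py 13; python3 - <<'E'
from m import *
im,d=snap('top','top13'); cal=vision.get_calibration('top')
cv2.imwrite('pics/t13.png',cv2.resize(im[120:215,115:275,::-1],None,fx=5,fy=5,interpolation=cv2.INTER_CUBIC))
r=cv2.minAreaRect(rod(im,cal).astype(np.float32)); print('rod top',r,g(np.array(r[0])))
vs,us=np.mgrid[125:205,118:265]; P=[]
for u,v in zip(us.ravel(),vs.ravel()):
    o,dr=ray(cal,u,v); P.append((o+dr*d[v,u])*1000)
P=np.array(P); G=g(P[:,:2])
for lo,hi,n,a in[(62,80,'tab',-78),(45,56,'stop',-17)]:
    k=(P[:,2]>lo)&(P[:,2]<hi)&(G[:,1]<20)&(G[:,1]>a); q=G[k]; print(n,k.sum(),q.min(0).round(1),q.max(0).round(1))
k=[(u,v) for v in range(130,148) for u in range(155,184) if im[v,u].mean()>150]
q=np.array([g(onplane(cal,u,v,.070)[:2]*1000) for u,v in k]); q=q[q[:,1]<-38]; print('tab by colour',len(q),np.percentile(q,[2,50,98],axis=0).round(1))
E
```

```text
rod scene [-86.10996156 -12.54082483] [35.68411046  9.03393936]
12.35 [ 0.48130683 -0.16845295  0.1438439 ] [ 0.36580329  0.42628568 -0.20690212] [-264.89116326   77.99648374]
rod top ((592.5215454101562, 55.833553314208984), (115.74291229248047, 11.342154502868652), 80.64205932617188) [-26.62967424   1.15502507]
tab 58 [ 39.8 -70.8] [ 48.8 -38.2]
stop 50 [ 31.5 -16.5] [40.  17.2]
tab by colour 22 [[ 42.4 -68. ]
 [ 44.5 -55.2]
 [ 46.6 -40.9]]
```

View pics/t13.png

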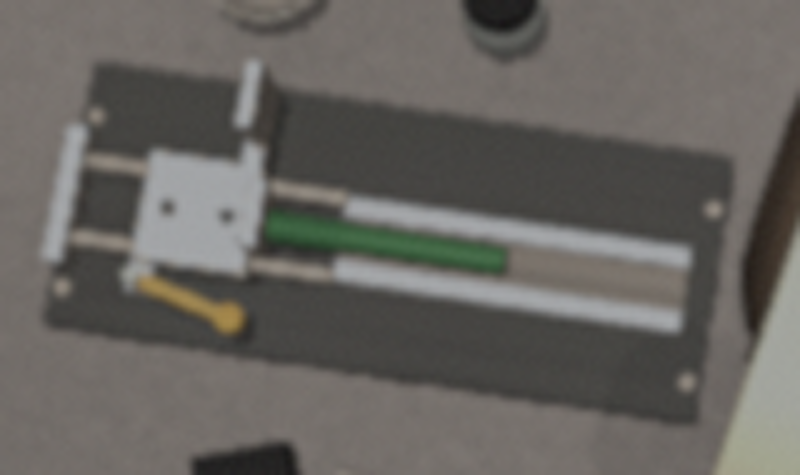

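View pics/l13.png

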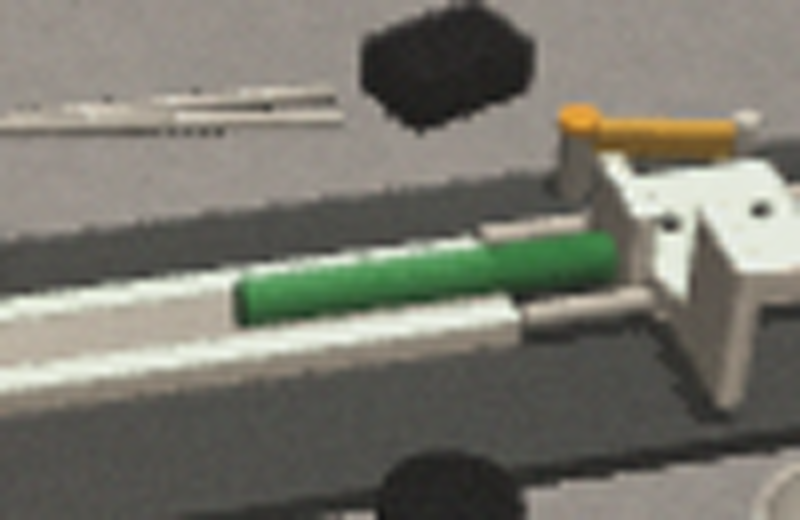

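The checks agree. The slide is about 31.7 mm from home, by tab shift and by depth. The rod front meets the plate with no visible gap and did not move when the fingers withdrew. The rod is centred to about 1 mm and in line to about 0.015 rad, and the robot is clear of everything.

```bash
python3 -c "
from rig import ticket; print(ticket.finish_job())"
```

```text
the job is handed in; nothing more can be done
None
```

I've handed the job in: the slide is caught at mid travel and the rod's front end rests against its stop plate. The hand-in reports no verdict.

**What I did:** With the fingers shut, I pushed the tab to its hard stop, where the wrist force was about 9.5 N. I then backed off and the pin caught. After that I pushed the middle-sized green rod along its groove from its rear end, by about 73 mm. I stopped when the wrist force rose to about 5 N, with the finger position matching the predicted contact point. Then I withdrew straight back and up.

**Last checks:**

| Check | Measured | Allowed |
|---|---|---|
| Slide position | about 31.7 mm | 27–36 mm |
| Rod front to stop plate | no visible gap; unmoved when the fingers withdrew | within 4 mm |
| Rod off the groove's centre line | about 1 mm | 4 mm |
| Rod angle to the groove | about 0.015 rad | 0.05 rad |
| Time used | about 12.4 s | 45 s |

**What disagreed or failed:**
- **Rod front position:** the two cameras put the rod's front 1–4 mm past the measured plate face. That cannot be real and is about the size of the camera error, so I relied on the force rise and the images.
- **Refused move:** one move call was refused because the rows left out roll. It moved nothing, and I repeated it with roll included.
- **Other objects:** nothing else in the views near the gauge looked disturbed. I did not measure each object's position.

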